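# Flip the blue sample's status tag to green

## Task

The blue-lidded sample has been checked: in the bay where it lies, push the hinged status tag right over its hinge until it lies flat on the far side, fully home with its green face up (pressing down the thumb lever behind the hinge raises the tag). Leave the other tag lying red side up, and do not pick up or shift the samples or the other things standing about.

Things in the scene. Friction and masses are not known exactly. Their poses are not given: they have to be found in the camera images.
- station: fixed aluminium sample station, two bays side by side, 72 mm apart: base plate 212 x 144 mm (x -146 to +66), top 10 mm above the bench. Origin on the bench under the common hinge axis, midway between the bays; z up, y along that axis to the left bay, x away from the robot. Each bay: a round dark pad with one sample box at the robot's end, and behind it a flip tag hinged between two steel cheeks.
- tag_left (a joint): flip tag of the left bay (station y = +36 mm), rad: 0 = level towards the robot (station -x), red face (white bar) up; 1.57 = upright; 3.14 = level on the far side, green face (white disc) up, at its stop. Plate 4 mm thick, 46 mm wide along the hinge, reaching 62 mm from the hinge axis. A stiff hinge (0.025 N m; tag 30 g) holds it wherever it is left. Starts between 0 and 0.3
- edge_left (a point): middle of the free edge of the tag of the left bay (station y = +36 mm), 62 mm from the hinge axis; moves with the tag
- lever_left (a point): middle of the free end of the dark ribbed thumb lever of the tag of the left bay (station y = +36 mm): a strip 24 mm wide, 4 mm thick, reaching 44 mm from the hinge axis, fixed to the tag 160 degrees round from it. With the tag at 0 it points away from the robot and 20 degrees up; pressing it down turns the tag up (lever level at tag angle 0.35, 45 degrees down at 1.13)
- pivot_left (a point): middle of the hinge axis of the tag of the left bay (station y = +36 mm), 60 mm above the bench; axes as the station's. Hinge barrel radius 5 mm. The cheeks at its ends are 14 mm long, 4 mm thick, 27.5 mm either side along y, tops 68 mm above the bench
- pad_left (a point): centre of the top of the rubber pad (60 mm across, 11 mm above the bench) of the left bay (station y = +36 mm), 112 mm from the hinge axis towards the robot
- tag_right (a joint): flip tag of the right bay (station y = -36 mm), rad: 0 = level towards the robot (station -x), red face (white bar) up; 1.57 = upright; 3.14 = level on the far side, green face (white disc) up, at its stop. Plate 4 mm thick, 46 mm wide along the hinge, reaching 62 mm from the hinge axis. A stiff hinge (0.025 N m; tag 30 g) holds it wherever it is left. Starts between 0 and 0.3
- edge_right (a point): middle of the free edge of the tag of the right bay (station y = -36 mm), 62 mm from the hinge axis; moves with the tag
- lever_right (a point): middle of the free end of the dark ribbed thumb lever of the tag of the right bay (station y = -36 mm): a strip 24 mm wide, 4 mm thick, reaching 44 mm from the hinge axis, fixed to the tag 160 degrees round from it. With the tag at 0 it points away from the robot and 20 degrees up; pressing it down turns the tag up (lever level at tag angle 0.35, 45 degrees down at 1.13)
- pivot_right (a point): middle of the hinge axis of the tag of the right bay (station y = -36 mm), 60 mm above the bench; axes as the station's. Hinge barrel radius 5 mm. The cheeks at its ends are 14 mm long, 4 mm thick, 27.5 mm either side along y, tops 68 mm above the bench
- pad_right (a point): centre of the top of the rubber pad (60 mm across, 11 mm above the bench) of the right bay (station y = -36 mm), 112 mm from the hinge axis towards the robot
- blue_box: round sample box with blue lid, 56 mm across, 14 mm high, loose on one of the two pads; origin at the centre of its underside
- cream_box: round sample box with cream lid, 45 mm across, 14 mm high, loose on the other pad; origin at the centre of its underside
- eyepiece: black eyepiece, 50 mm across, 68 mm high, standing loose on the bench to the right; origin at the centre of its underside
- objective: white microscope objective with yellow ring, 25 mm across, 42 mm high, standing loose on the bench; origin at the centre of its underside
- tape: yellow tape roll, 57 mm across, 19 mm high, lying loose on the bench; origin at the centre of its underside
- oil_dropper: amber dropper bottle, 29 mm across, 86 mm high, standing loose on the bench; origin at the centre of its underside
Things that resemble listed ones, but are neither listed nor needed, are in the scene too. Several things have the shape of the blue_box; the one meant has the colours described above.

How it is judged (in metres and radians):
At the end, for the whole second after the job is handed in: The tag of the bay that holds the blue box is at 3.0 rad or more (flat on the far side, green up); the other tag is below 0.6 rad; both tags are at rest; the two sample boxes lie within 20 mm of, and the eyepiece, objective, tape roll and dropper bottle within 30 mm of, where they started (((horizontal distance between blue_box and pad_left below 0.03 m and value of joint tag_left above 3 rad and value of joint tag_right below 0.6 rad) or (horizontal distance between blue_box and pad_right below 0.03 m and value of joint tag_right above 3 rad and value of joint tag_left below 0.6 rad)) and velocity of joint tag_left between -0.05 and 0.05 rad/s and velocity of joint tag_right between -0.05 and 0.05 rad/s and distance of each of blue_box, cream_box from where it was at the start of the episode below 0.02 m and distance of each of eyepiece, objective, tape, oil_dropper from where it was at the start of the episode below 0.03 m); the robot touches nothing.
It fails at once if the tag of a bay without the blue box is turned up ((not (horizontal distance between blue_box and pad_left below 0.03 m) and value of joint tag_left above 0.9 rad) or (not (horizontal distance between blue_box and pad_right below 0.03 m) and value of joint tag_right above 0.9 rad)).
It fails at once if one of the two sample boxes is lifted or pushed off its place (height (world z) of any of blue_box, cream_box above 0.022 m or distance of any of blue_box, cream_box from where it was at the start of the episode above 0.03 m).
It fails at once if the eyepiece, objective, tape roll or dropper bottle is lifted or displaced (height (world z) of any of eyepiece, objective, tape, oil_dropper above 0.015 m or distance of any of eyepiece, objective, tape, oil_dropper from where it was at the start of the episode above 0.04 m).
It also fails if it takes over 43 s, if anything falls off the work surface, if the arm or the gripper's body presses on something with over 40 N, if the wrist force passes 120 N, or if a joint passes its speed limit or range.

## Robot

A 6-joint arm with a two-finger parallel gripper is mounted at the origin on the work surface; the furniture and walls round the work are solid. World frame = base frame: x ahead of the robot, y to its left, z up, the work surface at z = 0. Lengths are in m, angles in degrees, forces in N, time in s.
With the tool pointing down it reaches from about 0.425 to 0.925 m from the base axis. Payload 12.5 kg.
Tool frame: the origin (TCP) lies at the very end of the fingers, on their centre line; the grasp point (between the pads) lies bot.tcp_to_grasp behind it (bot.tcp_to_grasp is the distance from the TCP to the grasp point, in m); z points along the fingers, y is the direction in which the jaws open and shut (so a half turn about z gives the same grasp; the last joint's range is limited). The gripper opens to 85 mm and grips with 20 to 120 N. Pads are 22 mm wide; open, the fingers measure 114 mm over their backs; the gripper's body (76 mm by 85 mm) begins 54 mm behind the grasp point. The pads swing forward as they close: fully open they stand 13 mm farther back than shut.
Start: joints at [-69.133, 28.126, 89.318, -0, 62.55, -6.05], TCP at [0.283, -0.557, 0.231] pointing down, gripper open.
Joint ranges: [-177.58, 177.58], [-47.91, 125.51], [2.72, 160], [-65.01, 245.01], [3.68, 167.84], [-153.87, 153.87]. Speed limits (degrees/s): [127.2, 127.2, 159.86, 180, 180, 180].

## Interface

Orientations are given as a 3x3 rotation matrix whose columns are the frame's x, y, z axes.
In Python, from bench import bot gives the robot as it stands.
- The arm moves only by the shell command python3 -m handwheel 'ROWS'. ROWS is JSON, a list of rows, each a list of 7 numbers: the shift along the tool's x, y, z in m, then the turn, a rotation vector about the tool's x, y, z in rad, then the closure in counts, from 0 (fully open) to 255 (shut). A call has 1 to 8 rows; each row shifts and turns the commanded pose from where the row before left it, along the tool's axes as they then stand; what a row does not reach is not made up. A row lasts 1/12 s, in which the tool goes at most 41.7 mm and 7.16 degrees, less where a joint would pass 70% of its speed; a pose out of reach is approached as far as the arm can. A call is refused whole if a number of a shift passes 0.0417 or a number of a turn 0.125, either way. A call with a gripper value outside its range is refused whole. The fingers move at their own pace and stop on an object; the grip force is fixed at half the most. Time passes only in rows, so rows that do not move let the fingers close. It gives the time, the measured TCP pose, the force and the opening at its end, in the units of the state.
- bot.state(): the state, without advancing time (a new reading comes with each control period).
- bot.grab_frame(name): name is "side" or "top" or "wrist"; returns (picture, depth): 420x560x3 uint8, red, green, blue; 420x560 float32, m along the optical axis (not along the pixel's ray), 0 where there is no reading.
- bot.camera_params(name): a dict with "K" (3x3 intrinsics, pixels), "rvec" (rotation vector, rad) and "tvec" (3), from world to camera coordinates, as OpenCV has them. Camera axes: x right, y down, z forward; pixel columns grow to the right and rows downward; lengths in m; the calibration is good to about 2 mm. A picture is of the moment at which its call begins: read the wrist's pose just before it. camera_params takes no time and is no camera call; for the wrist camera it gives the pose at the moment of the call.
- bot.close_job(): hands the job in, once; it reports no verdict.
The state is a dict: "time": time; "joint_positions": joint angles; "joint_vel": joint speeds; "effort": joint torques, N m; "position": TCP position; "eef_rot": TCP orientation; "force": force on the tool from outside, world axes, zero at the start; "torque": the same for the moment, N m; "opening": finger opening in m.
Only numpy, scipy, OpenCV 4.12 (cv2) and the standard library are available. Lean on these libraries where they do the work, as an engineer would, in place of code of your own. Each camera call takes 0.05 s, during which the arm holds its last target.

## Working session

There is one attempt and no reset: what is moved stays moved. The work goes in short steps, Python scripts to look and compute and a shell command to move; the robot and the scene stay as the last step left them, time stands still between calls to the robot, and variables do not carry over. Pictures are saved under pics/ and viewed, and the job is handed in when it is done.

```bash
mkdir -p pics; ls; python3 - <<'E'
from bench import bot
import cv2,numpy as np
s=bot.state();print(s['time'],s['position'],s['eef_rot'],s['opening'],bot.tcp_to_grasp)
for n in ('side','top'):
    im,d=bot.grab_frame(n);cv2.imwrite(f'pics/{n}0.png',im[:,:,::-1]);np.save(f'pics/{n}0d.npy',d)
    print(n,{k:np.round(v,4).tolist() for k,v in bot.camera_params(n).items()})
E
```

```text
pics
0.0 [ 0.282889   -0.55705097  0.23071646] [[ 8.91667171e-01  4.52691376e-01 -4.17493780e-04]
 [ 4.52691554e-01 -8.91666529e-01  1.07666612e-03]
 [ 1.15132238e-04 -1.14902374e-03 -9.99999333e-01]] 0.0854543070025444 0.0187
side {'K': [[453.0795, 0.0, 284.905], [0.0, 453.0795, 204.6794], [0.0, 0.0, 1.0]], 'rvec': [2.0003, -0.0115, 0.0169], 'tvec': [-0.4293, 0.0711, 1.235]}
top {'K': [[466.3896, 0.0, 279.5938], [0.0, 466.3896, 205.8867], [0.0, 0.0, 1.0]], 'rvec': [2.1877, -2.1575, 0.0935], 'tvec': [0.0084, 0.429, 1.1684]}
```

View pics/side0.png

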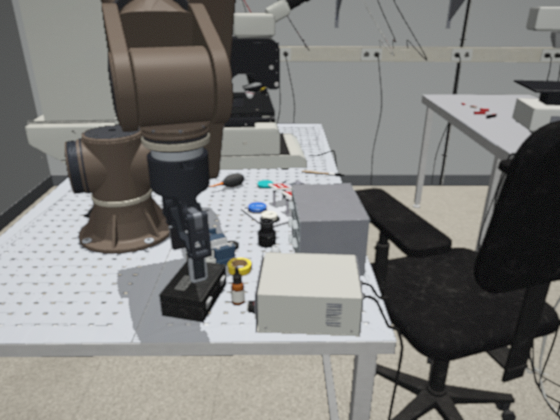

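View pics/top0.png

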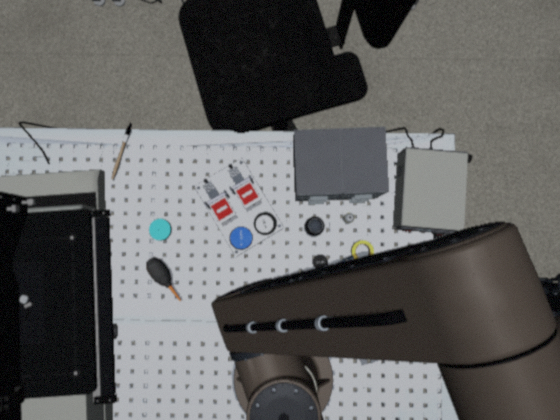

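```bash
cat > h.py <<'E'
import cv2,numpy as np
from bench import bot
def cam(n):
    p=bot.camera_params(n);R=cv2.Rodrigues(np.array(p['rvec'],float))[0];return np.array(p['K']),R,np.array(p['tvec']).ravel()
def plane(n,uv,z,c=None):
    K,R,t=c or cam(n);d=R.T@np.linalg.solve(K,[uv[0],uv[1],1.]);o=-R.T@t
    return o+d*(z-o[2])/d[2]
def deproj(n,uv,dep,c=None):
    K,R,t=c or cam(n);return R.T@(np.linalg.solve(K,[uv[0],uv[1],1.])*dep-t)
def proj(n,P,c=None):
    K,R,t=c or cam(n);q=K@(R@np.array(P)+t);return q[:2]/q[2]
def cents(im,lo,hi,amin=15):
    hsv=cv2.cvtColor(im,cv2.COLOR_RGB2HSV);m=cv2.inRange(hsv,np.array(lo),np.array(hi))
    n,l,s,c=cv2.connectedComponentsWithStats(m)
    return [(c[i].round(1),s[i]) for i in range(1,n) if s[i,4]>=amin]
E
python3 - <<'E'
from h import *
im=cv2.imread('pics/top0.png');d=np.load('pics/top0d.npy')
cv2.imwrite('pics/topcrop.png',cv2.resize(im[130:290,140:400],None,fx=3,fy=3,interpolation=cv2.INTER_CUBIC))
im2=cv2.imread('pics/side0.png')
cv2.imwrite('pics/sidecrop.png',cv2.resize(im2[160:320,190:390],None,fx=3.7,fy=3.7,interpolation=cv2.INTER_CUBIC))
rgb=im[:,:,::-1].copy()
for nm,lo,hi,z in(('blue',(100,120,60),(125,255,255),.025),('red',(165,120,80),(180,255,255),.062),('red2',(0,140,80),(8,255,255),.062),('yel',(22,120,120),(35,255,255),.019),('teal',(80,100,80),(98,255,255),.014)):
    for c,s in cents(rgb,lo,hi): print(nm,c,s,plane('top',c,z).round(4),'depth',deproj('top',c,d[int(c[1]),int(c[0])]).round(4))
for uv in [(340,160),(340,190),(430,185),(314,225),(349,217),(320,262),(125,150),(160,270)]: print(uv,deproj('top',uv,d[uv[1],uv[0]]).round(3))
E
```

```text
blue [240.7 237.7] [230 227  22  22 353] [0.3465 0.1112 0.025 ] depth [0.3465 0.1114 0.0227]
red2 [244.2 189.3] [238 184  14  12  68] [0.4648 0.1019 0.062 ] depth [0.4643 0.1016 0.0657]
red2 [249.5 197.3] [241 190  16  14  79] [0.4452 0.0885 0.062 ] depth [0.4442 0.0879 0.071 ]
red2 [219.2 204.5] [212 199  16  13  75] [0.4263 0.1626 0.062 ] depth [0.4261 0.1623 0.0642]
red2 [223.9 212.8] [216 206  16  13  76] [0.4061 0.1505 0.062 ] depth [0.4057 0.15   0.0667]
yel [360.5 248. ] [352 241  21  17  83] [ 0.3249 -0.1914  0.019 ] depth [ 0.3249 -0.1949 -0.0016]
teal [159.8 229.1] [149 219  22  21 356] [0.3657 0.319  0.014 ] depth [0.3659 0.3201 0.0099]
(340, 160) [ 0.524 -0.123  0.151]
(340, 190) [ 0.456 -0.124  0.144]
(430, 185) [ 0.477 -0.345  0.095]
(314, 225) [ 0.38  -0.071  0.051]
(349, 217) [ 0.401 -0.159  0.042]
(320, 262) [ 0.288 -0.09   0.008]
(125, 150) [ 0.573  0.422 -0.002]
(160, 270) [0.264 0.307 0.043]
```

View pics/topcrop.png

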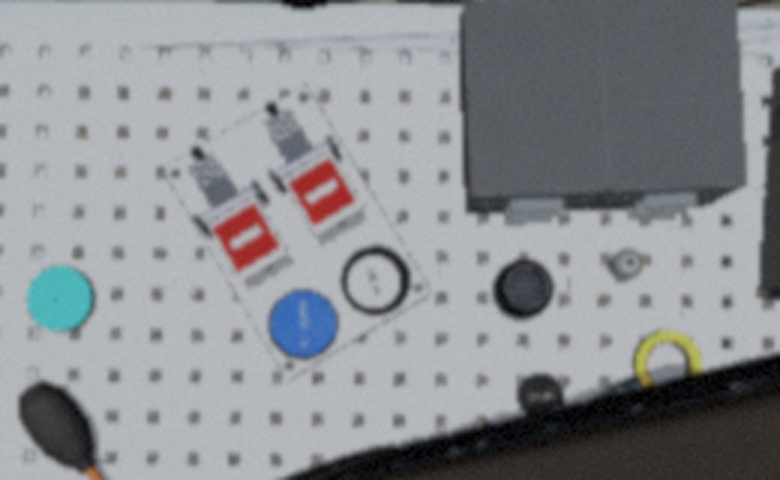

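View pics/sidecrop.png

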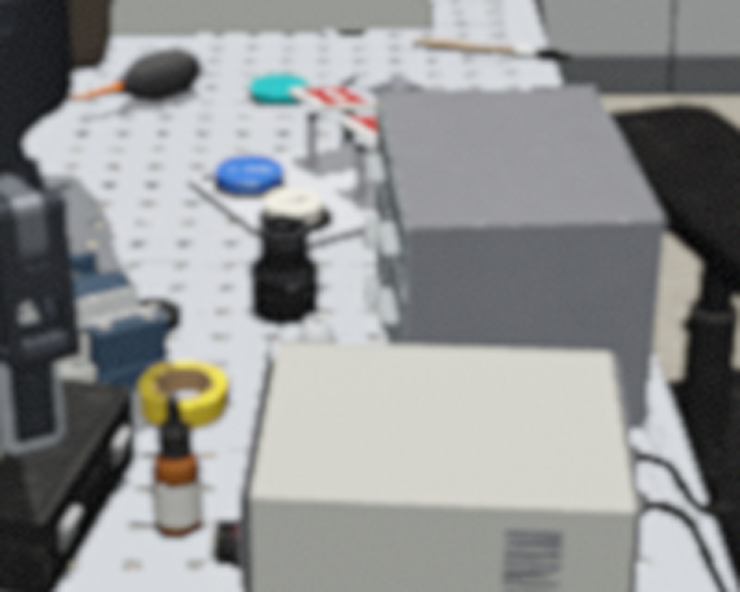

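The blue lid lies at crop (303,323), full-image (240,237), on the left-hand pad. The look-alikes are the teal box at (160,229) off the station, the cream box at (264,223) on the right pad, and the right tag at (247,193). So the tag to turn is the left one, at (222,209), with its grey lever running up to about (207,183). Next I work out the station pose.

```bash
python3 - <<'E'
from h import *
f=lambda x,y:(140+(x+.5)/3-.5,130+(y+.5)/3-.5)
for n,p,z in (('cTop',(308,90),.01),('cRight',(428,296),.01),('cBot',(290,378),.01),('cLeft',(168,178),.01),('cheekL+',(203,224),.068),('cheekL-',(260,192),.068),('cheekR+',(279,180),.068),('cheekR-',(334,149),.068),('cream',(375,280),.025),('blue',(303,323),.025),('leverL',(197,155),.075),('leverR',(272,108),.075),('tagLnear',(278,255),.064)):
    print(n,plane('top',f(*p),z).round(4))
# station from tags
y=np.array([-.0385,.0615]);a=np.degrees(np.arctan2(-y[0],y[1]));print(a)
K,R,t=cam('top');print(-R.T@t)
E
```

```text
cTop [0.5486 0.1127 0.01  ]
cRight [0.3722 0.0066 0.01  ]
cBot [0.301  0.1227 0.01  ]
cLeft [0.4704 0.2314 0.01  ]
cheekL+ [0.4258 0.1908 0.068 ]
cheekL- [0.4527 0.145  0.068 ]
cheekR+ [0.4628 0.1297 0.068 ]
cheekR- [0.4889 0.0853 0.068 ]
cream [0.3844 0.0515 0.025 ]
blue [0.3474 0.1113 0.025 ]
leverL [0.4815 0.1962 0.075 ]
leverR [0.521 0.136 0.075]
tagLnear [0.4016 0.1295 0.064 ]
32.04723548662449
[0.32118174 0.00797195 1.20255195]
```

```bash
python3 -m handwheel '[[0,0,0,0,0,-0.09,255],[0.0354,-0.0178,0,0,0,0,255],[0.0354,-0.0178,0,0,0,0,255],[0.0354,-0.0178,0,0,0,0,255],[0.0354,-0.0178,0,0,0,0,255],[0.0354,-0.0178,0,0,0,0,255],[0.0354,-0.0178,0,0,0,0,255],[0.0354,-0.0178,0,0,0,0,255]]'
```

```text
time: 0.77
position: [0.4273, -0.3183, 0.2312]
eef_rot: [[0.848, 0.531, -0.0], [0.531, -0.848, 0.0], [-0.0, -0.0, -1.0]]
force: [0.8, -1.0, 0.1]
opening: -0.0002
```

```bash
python3 -m handwheel '[[0.0354,-0.0178,0,0,0,0,255],[0.0354,-0.0178,0,0,0,0,255],[0.0354,-0.0178,0,0,0,0,255],[0.0354,-0.0178,0,0,0,0,255],[0.0354,-0.0178,0,0,0,0,255],[0.0168,-0.0353,0,0,0,0,255],[0.0168,-0.0353,0,0,0,0,255],[0.0168,-0.0353,0,0,0,0,255]]'
python3 -m handwheel '[[0.0168,-0.0353,0,0,0,0,255],[0.0168,-0.0353,0,0,0,0,255],[0.0168,-0.0353,0,0,0,0,255],[0.0168,-0.0353,0,0,0,0,255],[0,0,0,0,0,0,255],[0,0,0,0,0,0,255]]'
python3 - <<'E'
from h import *
print(bot.state()['position'])
im,d=bot.grab_frame('wrist');cv2.imwrite('pics/w1.png',im[:,:,::-1]);np.save('pics/w1d.npy',d)
p=bot.camera_params('wrist');print(p);np.savez('pics/w1c.npz',**p)
E
```

```text
time: 1.43
position: [0.5155, -0.0324, 0.2308]
eef_rot: [[0.847, 0.531, -0.001], [0.531, -0.847, 0.0], [-0.001, -0.001, -1.0]]
force: [0.3, 0.7, 0.1]
opening: 0.0004
time: 1.93
position: [0.4974, 0.1228, 0.2311]
eef_rot: [[0.845, 0.534, -0.0], [0.534, -0.845, -0.0], [-0.0, -0.0, -1.0]]
force: [0.1, -0.2, 0.3]
opening: 0.0001
[0.49743911 0.12283621 0.23110779]
{'K': array([[310.37621356,   0.        , 279.62125274],
       [  0.        , 310.37621356, 205.42023896],
       [  0.        ,   0.        ,   1.        ]]), 'rvec': array([-2.49739237,  1.37992639,  0.22271252]), 'tvec': array([-0.16206311,  0.42013212,  0.53356141])}
```

View pics/w1.png

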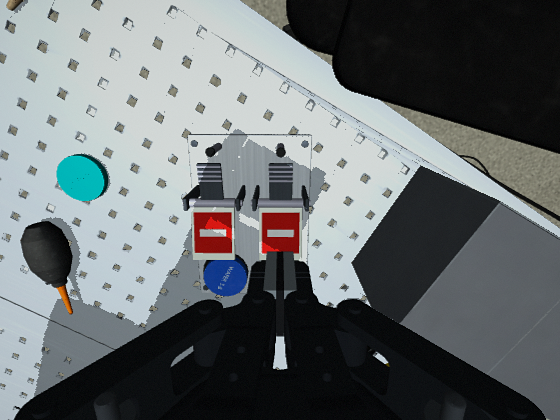

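```bash
python3 - <<'E'
from h import *
im=cv2.imread('pics/w1.png');d=np.load('pics/w1d.npy');p=np.load('pics/w1c.npz')
c=(p['K'],cv2.Rodrigues(p['rvec'])[0],p['tvec'])
cv2.imwrite('pics/w1crop.png',cv2.resize(im[125:305,170:330],None,fx=4,fy=3.3,interpolation=cv2.INTER_CUBIC)[:590])
for n,uv in dict(postL=(212,149),postLtop=(216,146),leverL1=(208,165),leverL2=(208,185),tagLfar=(213,211),tagLnear=(213,249),tagRfar=(279,211),tagRnear=(279,250),leverR=(280,165),blue=(225,285),plate=(245,150),).items():
    P=deproj('wrist',uv,d[uv[1],uv[0]],c);print(n,P.round(4))
A=np.array([plane('wrist',q,.068,c) for q in ((187,196),(239,196),(255,196),(307,196))]);print(A.round(4))
C=np.array([plane('wrist',q,.01,c) for q in ((189,134),(312,134))]);print(C.round(4))
E
```

```text
postL [0.4918 0.1986 0.0582]
postLtop [0.492  0.1987 0.0373]
leverL1 [0.4778 0.1934 0.0673]
leverL2 [0.4592 0.1838 0.0663]
tagLfar [0.4362 0.1661 0.0644]
tagLnear [0.402  0.1455 0.0735]
tagRfar [0.4736 0.107  0.0649]
tagRnear [0.4383 0.0849 0.0728]
leverR [0.5164 0.1327 0.0692]
blue [0.339 0.105 0.026]
plate [0.5001 0.1706 0.011 ]
[[0.4379 0.1965 0.068 ]
 [0.4664 0.1512 0.068 ]
 [0.4752 0.1372 0.068 ]
 [0.5037 0.0919 0.068 ]]
[[0.4815 0.2343 0.01  ]
 [0.5568 0.1146 0.01  ]]
```

View pics/w1crop.png

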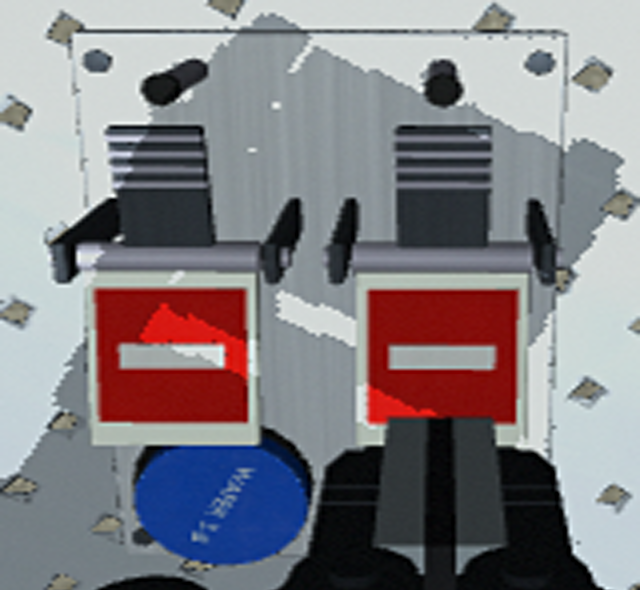

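```bash
python3 - <<'E'
from h import *
d=np.load('pics/w1d.npy');p=np.load('pics/w1c.npz')
c=(p['K'],cv2.Rodrigues(p['rvec'])[0],p['tvec'])
L=plane('wrist',(215,202.6),.065,c);R=plane('wrist',(280.7,202.6),.065,c);print(L,R,np.linalg.norm(L-R))
print([deproj('wrist',q,d[q[1],q[0]],c).round(4) for q in((215,202),(280,202),(215,203))])
y=(L-R)[:2]/np.linalg.norm(L-R);x=np.array([y[1],-y[0]]);print(np.degrees(np.arctan2(x[1],x[0])))
# tag angles from depth slope
for q1,q2 in(((213,211),(213,250)),((279,211),(279,248))):
    a,b=[deproj('wrist',q,d[q[1],q[0]],c) for q in(q1,q2)];print(np.arctan2(b[2]-a[2],np.linalg.norm((b-a)[:2])))
tx=np.array([.845,.534]);ty=np.array([.534,-.845])
P=np.array(bot.state()['position'])[:2]
for s in (.028,.032,-.045):
    g=L[:2]+s*x;print(s,g,'tool',(g-P)@tx,(g-P)@ty, np.hypot(*g))
E
```

```text
[0.44581037 0.16871849 0.065     ] [0.48241754 0.11048688 0.065     ] 0.06878230716936007
[array([0.4462, 0.169 , 0.0644]), array([0.4827, 0.1115, 0.0655]), array([0.4452, 0.1685, 0.0645])]
32.155422371033566
0.20076836127173525
0.2339582901944483
0.028 [0.46951538 0.18362059] tool 0.009290308316682146 -0.06749194386657446 0.5041440406669392
0.032 [0.47290181 0.18574946] tool 0.013288658795758251 -0.06748248625207443 0.5080737985692918
-0.045 [0.40771303 0.14476869] tool -0.06367958792645642 -0.06766454533119935 0.43265216055082034
```

```bash
python3 -m handwheel '[[0.0055,-0.0345,0,0,0,0,255],[0.0055,-0.0345,0,0,0,0,255],[0,0,0.036,0,0,0,255],[0,0,0.036,0,0,0,255],[0,0,0.036,0,0,0,255],[0,0,0.036,0,0,0,255],[0,0,0,0,0,0,255],[0,0,0,0,0,0,255]]'
python3 - <<'E'
from h import *
print(bot.state()['position'])
for n in('wrist','top'):
    im,d=bot.grab_frame(n);cv2.imwrite(f'pics/{n}2.png',im[:,:,::-1])
    if n=='top':cv2.imwrite('pics/top2c.png',cv2.resize(im[140:270,170:340,::-1],None,fx=4,fy=4,interpolation=cv2.INTER_CUBIC))
E
```

```text
time: 2.65
position: [0.4705, 0.1842, 0.0866]
eef_rot: [[0.848, 0.53, -0.004], [0.53, -0.848, -0.001], [-0.004, -0.001, -1.0]]
force: [-0.1, -0.4, 0.2]
opening: -0.0001
[0.47050377 0.18416613 0.08656829]
```

View pics/wrist2.png

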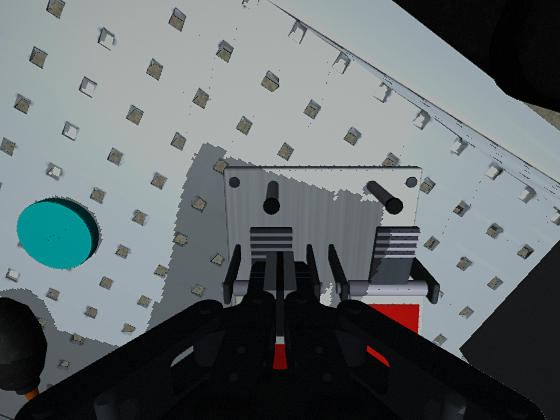

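View pics/top2c.png

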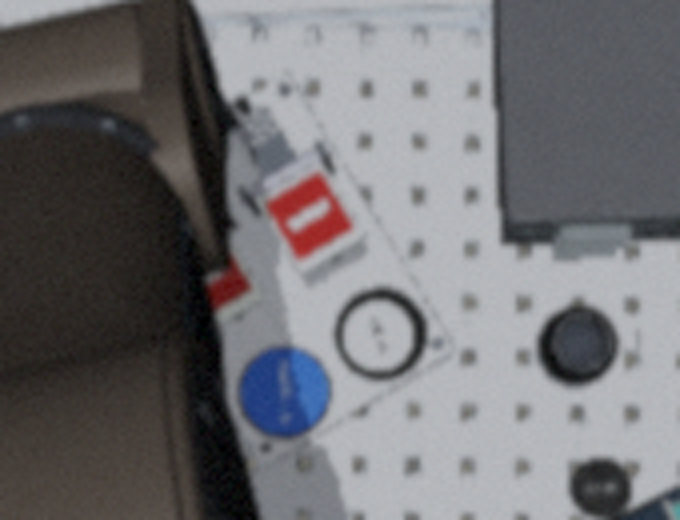

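```bash
python3 -m handwheel '[[0.003,-0.005,0,0,0,0,255],[0,0,0.01,0,0,0,255],[0,0,0.007,0,0,0,255],[0,0,0.007,0,0,0,255],[0,0,0.005,0,0,0,255],[0,0,0.005,0,0,0,255],[0,0,0,0,0,0,255]]'
python3 - <<'E'
from h import *
print(bot.state()['position'],bot.state()['force'])
im,d=bot.grab_frame('wrist');cv2.imwrite('pics/wrist3.png',im[:,:,::-1])
im,d=bot.grab_frame('side');cv2.imwrite('pics/side3.png',cv2.resize(im[150:260,200:370,::-1],None,fx=4,fy=4,interpolation=cv2.INTER_CUBIC))
E
```

```text
time: 3.33
position: [0.4701, 0.1911, 0.0522]
eef_rot: [[0.847, 0.531, -0.002], [0.531, -0.847, -0.001], [-0.002, -0.0, -1.0]]
force: [-0.7, -0.0, -0.5]
opening: -0.0001
[0.47008734 0.19110653 0.05220642] [-0.66734956 -0.034231   -0.5321134 ]
```

View pics/wrist3.png

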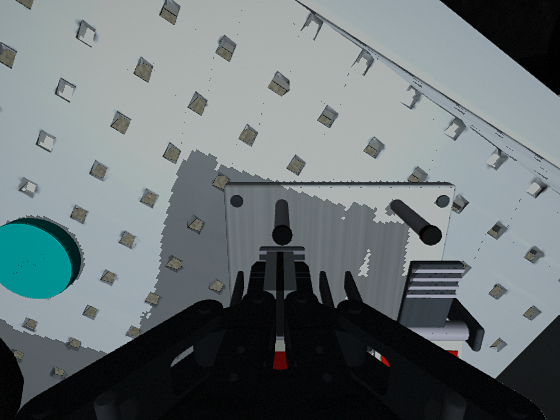

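View pics/side3.png

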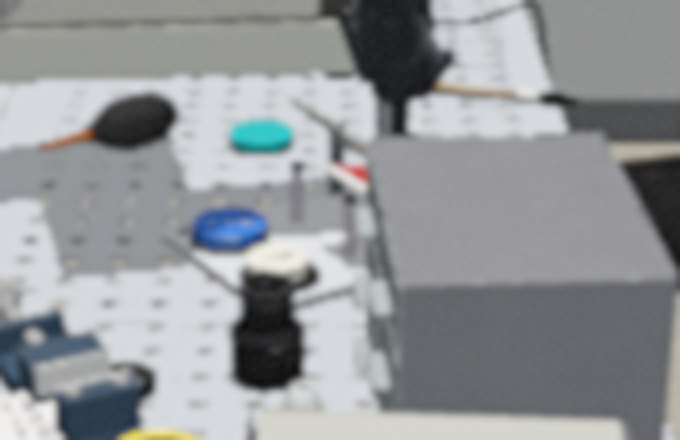

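```bash
python3 -m handwheel '[[-0.001,0,0.004,0,0,0,255],[-0.001,0,0.004,0,0,0,255],[-0.001,0,0.004,0,0,0,255],[-0.001,0,0.003,0,0,0,255],[0,0,0,0,0,0,255]]'
python3 - <<'E'
from h import *
print(bot.state()['position'],bot.state()['force'])
im,d=bot.grab_frame('side');cv2.imwrite('pics/side4.png',cv2.resize(im[150:260,200:370,::-1],None,fx=4,fy=4,interpolation=cv2.INTER_CUBIC))
E
```

```text
time: 3.85
position: [0.4667, 0.1889, 0.0376]
eef_rot: [[0.847, 0.531, -0.001], [0.531, -0.847, -0.0], [-0.001, -0.0, -1.0]]
force: [-0.0, -0.0, 0.3]
opening: 0.0002
[0.46673575 0.18893309 0.03763994] [-0.0009092  -0.02403428  0.32099433]
```

View pics/side4.png

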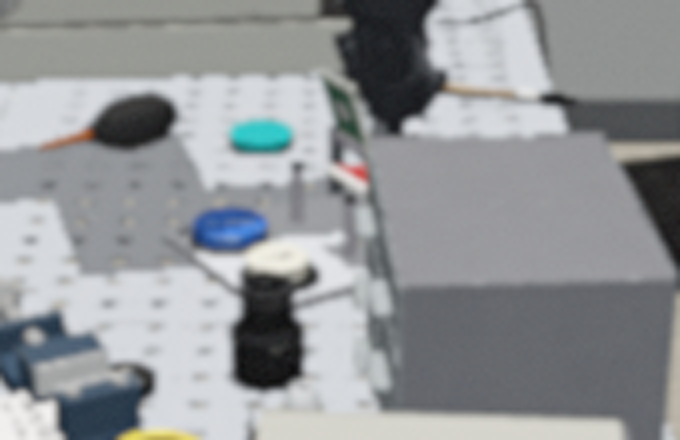

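```bash
python3 -m handwheel '[[0.002,0,-0.033,0,0,0,255],[0,0,-0.035,0,0,0,255],[0,0,-0.035,0,0,0,255],[0,0,-0.035,0,0,0,255],[-0.027,0,0,0,0,0,255],[-0.027,0,0,0,0,0,255],[-0.027,0,0,0,0,0,255],[0,0,0,0,0,0,255]]'
python3 - <<'E'
from h import *
print(bot.state()['position'],bot.state()['joint_positions'])
im,d=bot.grab_frame('wrist');cv2.imwrite('pics/wrist5.png',im[:,:,::-1])
c=cam('wrist');np.save('pics/w5d.npy',d)
P=np.array([.443,.1697]);x=np.array([.847,.531])
for v in range(190,300,8):
  for u in (281,):
    Q=deproj('wrist',(u,v),d[v,u],c);print(u,v,((Q[:2]-P)@x).round(4),Q.round(4))
im,d=bot.grab_frame('side');cv2.imwrite('pics/side5.png',cv2.resize(im[150:260,200:370,::-1],None,fx=4,fy=4,interpolation=cv2.INTER_CUBIC))
E
```

```text
time: 4.57
position: [0.3962, 0.1456, 0.1764]
eef_rot: [[0.847, 0.531, -0.002], [0.531, -0.847, -0.001], [-0.002, -0.001, -1.0]]
force: [0.6, 0.5, 1.3]
opening: 0.0002
[0.39620516 0.14563978 0.17639091] [ 1.12088351e+01  1.64430213e+01  1.20082906e+02 -1.78513728e-02
  4.36187585e+01  6.91603137e+01]
281 190 -0.0454 [0.4032 0.1477 0.0458]
281 198 -0.049 [0.4001 0.1458 0.059 ]
281 206 -0.0723 [0.3804 0.1333 0.0112]
281 214 -0.0811 [0.373  0.1286 0.0116]
281 222 -0.0844 [0.3702 0.1269 0.0264]
281 230 -0.0934 [0.3626 0.1221 0.0258]
281 238 -0.1027 [0.3547 0.1172 0.025 ]
281 246 -0.1116 [0.3471 0.1125 0.0255]
281 254 -0.0393 [0.4081 0.1514 0.1843]
281 262 -0.0392 [0.4081 0.1515 0.1924]
281 270 -0.0393 [0.4081 0.1515 0.1994]
281 278 -0.0392 [0.4081 0.1515 0.206 ]
281 286 -0.0395 [0.4078 0.1514 0.2117]
281 294 -0.0415 [0.4061 0.1503 0.2141]
```

View pics/wrist5.png

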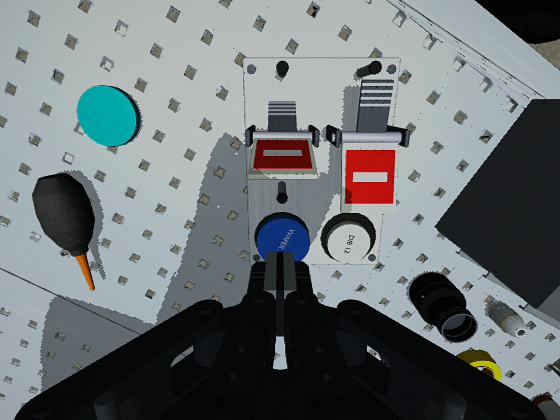

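View pics/side5.png

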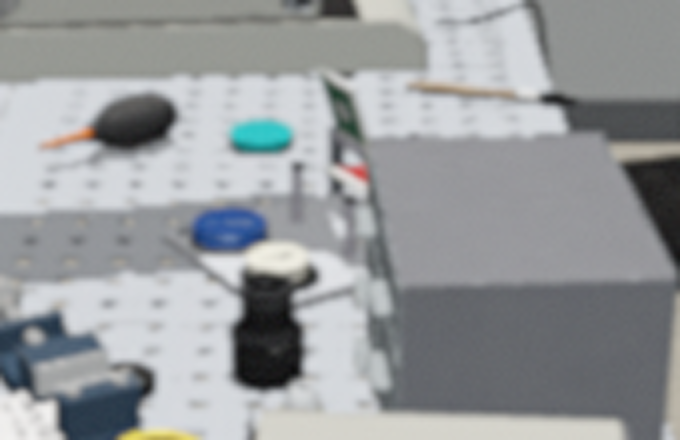

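```bash
python3 - <<'E'
from h import *
d=np.load('pics/w5d.npy');c=cam('wrist')
P=np.array([.443,.1697]);x=np.array([.847,.531])
for v in range(126,190,5):
    Q=deproj('wrist',(262,v),d[v,262],c);print(v,((Q[:2]-P)@x).round(4),Q.round(4))
E
```

```text
126 0.0109 [0.4414 0.1927 0.0116]
131 0.0062 [0.4374 0.1903 0.0115]
136 0.0067 [0.4394 0.1881 0.0655]
141 0.0038 [0.4372 0.1862 0.0744]
146 0.0009 [0.4348 0.1843 0.0815]
151 -0.0016 [0.4329 0.1826 0.0904]
156 -0.0042 [0.431  0.181  0.0974]
161 0.0319 [0.4682 0.1895 0.3201]
166 -0.0088 [0.4274 0.178  0.111 ]
171 -0.011 [0.4256 0.1766 0.1167]
176 -0.0135 [0.4236 0.1751 0.1208]
181 -0.0442 [0.3941 0.1644 0.0091]
186 -0.0493 [0.3898 0.1618 0.0099]
```

```bash
python3 -m handwheel '[[0,0,0.03,0,0,0,255],[0,0,0.03,0,0,0,255],[0,0,0.028,0,0,0,255],[0.014,0,0,0,0,0,255],[0.01,0,0,0,0,0,255],[0.01,0,0,0,0,0,255],[0.01,0,0,0,0,0,255],[0,0,0,0,0,0,255]]'
python3 -m handwheel '[[0.009,0,0,0,0,0,255],[0.009,0,0,0,0,0,255],[0.009,0,0,0,0,0,255],[0,0,0,0,0,0,255]]'
python3 - <<'E'
from h import *
im,d=bot.grab_frame('wrist');cv2.imwrite('pics/wrist6.png',im[:,:,::-1])
im,d=bot.grab_frame('side');cv2.imwrite('pics/side6.png',cv2.resize(im[150:260,200:370,::-1],None,fx=4,fy=4,interpolation=cv2.INTER_CUBIC))
E
```

```text
time: 5.33
position: [0.4397, 0.1716, 0.0889]
eef_rot: [[0.847, 0.531, 0.003], [0.531, -0.847, 0.001], [0.003, 0.001, -1.0]]
force: [-0.2, -0.9, -0.2]
opening: -0.0003
time: 5.67
position: [0.4622, 0.1857, 0.0886]
eef_rot: [[0.847, 0.531, 0.002], [0.531, -0.847, 0.001], [0.002, 0.001, -1.0]]
force: [-0.2, -0.4, 0.1]
opening: -0.0002
```

View pics/wrist6.png

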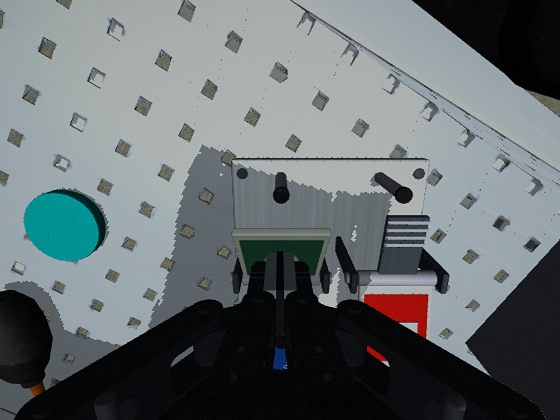

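View pics/side6.png

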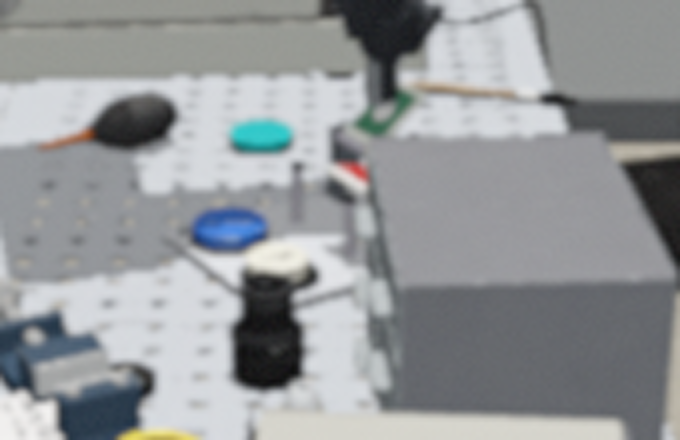

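The tag is past upright, with its green face showing at wrist pixel (282,245). Now I carry it on over and press it home.

```bash
python3 -m handwheel '[[0.008,0,0.004,0,0,0,255],[0.006,0,0.005,0,0,0,255],[0.003,0,0.006,0,0,0,255],[0,0,0.005,0,0,0,255],[0,0,0.004,0,0,0,255],[0,0,0.003,0,0,0,255],[0,0,0,0,0,0,255]]'
```

```text
time: 6.35
position: [0.4747, 0.1938, 0.0616]
eef_rot: [[0.847, 0.531, 0.0], [0.531, -0.847, -0.0], [0.0, 0.0, -1.0]]
force: [-2.4, -0.2, 13.5]
opening: -0.0003
```

```bash
python3 -m handwheel '[[0,0,0.001,0,0,0,255],[0,0,-0.02,0,0,0,255],[0,0,-0.04,0,0,0,255],[0,0,-0.04,0,0,0,255],[-0.02,0,-0.02,0,0,0,255],[-0.02,0,0,0,0,0,255],[-0.02,0,0,0,0,0,255],[0,0,0,0,0,0,255]]'
python3 - <<'E'
from h import *
im,d=bot.grab_frame('wrist');cv2.imwrite('pics/wrist7.png',im[:,:,::-1]);c=cam('wrist');np.save('pics/w7d.npy',d)
P=np.array([.443,.1697]);x=np.array([.847,.531])
for u in(262,300):
  for v in range(100,215,9):
    Q=deproj('wrist',(u,v),d[v,u],c);print(u,v,((Q[:2]-P)@x).round(4),Q.round(4))
im,d=bot.grab_frame('side');cv2.imwrite('pics/side7.png',cv2.resize(im[150:260,200:370,::-1],None,fx=4,fy=4,interpolation=cv2.INTER_CUBIC))
E
```

```text
time: 7.02
position: [0.421, 0.1608, 0.1804]
eef_rot: [[0.847, 0.531, -0.001], [0.531, -0.847, -0.001], [-0.002, -0.0, -1.0]]
force: [0.2, 0.2, -0.5]
opening: -0.0002
262 100 0.0609 [0.4852 0.217  0.0615]
262 109 0.0541 [0.4794 0.2134 0.0636]
262 118 0.0472 [0.4735 0.2098 0.0638]
262 127 0.04 [0.4673 0.2062 0.0626]
262 136 0.0329 [0.4612 0.2025 0.0633]
262 145 0.0255 [0.455  0.1987 0.0634]
262 154 0.0181 [0.4486 0.1949 0.0634]
262 163 0.0104 [0.442 0.191 0.063]
262 172 0.0035 [0.4361 0.1872 0.0667]
262 181 -0.0179 [0.4162 0.1787 0.0116]
262 190 -0.0278 [0.4077 0.1737 0.0106]
262 199 -0.0372 [0.3997 0.1688 0.0119]
262 208 -0.0476 [0.3907 0.1635 0.0108]
300 100 0.0609 [0.5013 0.1913 0.0623]
300 109 0.054 [0.4956 0.1876 0.0625]
300 118 0.0471 [0.4898 0.1839 0.064 ]
300 127 0.04 [0.4838 0.1799 0.0631]
300 136 0.0329 [0.4778 0.176  0.0637]
300 145 0.0256 [0.4717 0.172  0.0639]
300 154 0.0181 [0.4655 0.1679 0.0636]
300 163 0.0104 [0.4591 0.1637 0.0633]
300 172 0.0031 [0.4529 0.1598 0.0652]
300 181 -0.0183 [0.4368 0.1452 0.0101]
300 190 -0.0277 [0.4289 0.1401 0.011 ]
300 199 -0.0375 [0.4206 0.1347 0.011 ]
300 208 -0.0475 [0.4123 0.1292 0.0111]
```

View pics/wrist7.png

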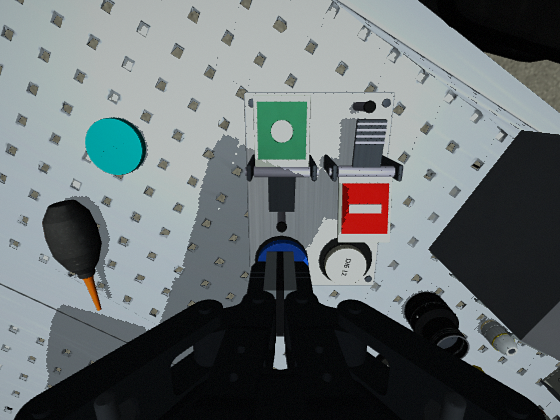

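View pics/side7.png

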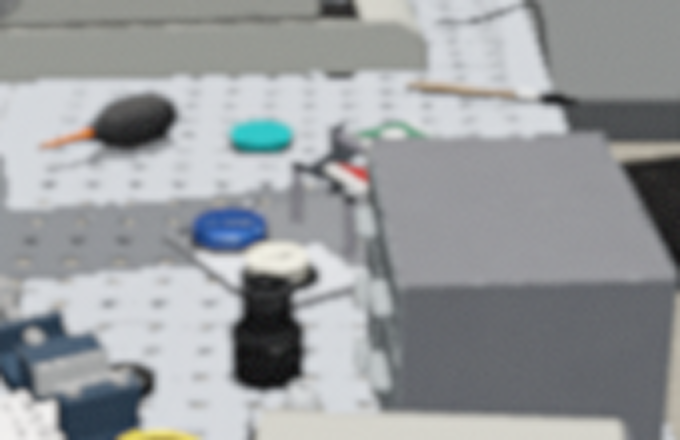

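The wrist view shows the left tag flat on the far side with the green face and disc at (282,131), its surface level at about 63 mm. The right tag is red side up at (365,208). The boxes and eyepiece are where they were, and the robot is clear with the fingertips 18 cm up. I'm handing in.

```bash
python3 -c "
from bench import bot
print(bot.close_job())"
```

```text
the job is handed in; nothing more can be done
None
```

The blue-lidded sample lay in the left bay, so I turned the left tag over and handed the job in at about 7 s of the 43 s allowed. I pressed its thumb lever down to raise it, pushed it over the hinge with the closed fingertips, and pressed it onto its stop with about 13.5 N.

**Last checks:**
- **Left tag:** it lies level on the far side, green face and disc up. Its surface reads 62–64 mm above the bench along its whole length.
- **Right tag:** it was never touched and lies red side up. Its angle measured about 0.23 rad before the work and I did not measure it again afterwards.
- **Boxes and eyepiece:** they look unmoved in the wrist and side pictures; I did not measure their final positions.
- **Other loose things:** the objective and the tape roll were only partly in view at the end, and I did not check the dropper bottle. The gripper did not go near any of them except in passing high above at the start.
- **Robot:** it ended with the fingertips 18 cm up, touching nothing.

**A disagreement:** the top and wrist cameras placed the left hinge about 6 mm apart along x. I worked from a value close to the wrist camera's, and later wrist readings suggested it was still about 5 mm off. I corrected sideways by 5 mm before pressing the lever.

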